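Tighten the grinder's disc nut with the pin spanner

ROBOT

A 7-joint arm with a two-finger parallel gripper is mounted at the origin on the work surface. World frame = base frame: x ahead of the robot, y to its left, z up, the work surface at z = 0. Lengths are in m, angles in rad, forces in N, time in s.
With the tool pointing down it reaches from about 0.4 to 0.85 m from the base axis. Payload 10.4 kg.
Tool frame: the origin (TCP) lies between the finger pads; the fingertips stand ahead of it and the grasp point (between the pads) lies 5 mm behind it (manip.tip_extent is the z of the fingertips in the tool frame, in m); z points along the fingers, y is the line along which they close (so a half turn about z gives the same grasp; the last joint's range is limited). The gripper opens to 85 mm and grips with 20 to 120 N. Pads are 22 mm wide; open, the fingers measure 114 mm over their backs; the gripper's body (76 mm by 85 mm) begins 54 mm behind the grasp point. The pads swing forward as they close: fully open they stand 13 mm farther back than shut.
Start: joints at [1.219, 0.332, -0.065, 1.46, 0.022, 1.35, -0.088], TCP at [0.202, -0.592, 0.245] pointing down, gripper open.
Joint ranges: [-2.6, 2.6], [-0.5, 2.12], [-1.47, 1.34], [0.16, 2.42], [-1.27, 4.41], [0.06, 2.06], [-2.6, 2.6]. Speed limits (rad/s): [2.22, 2.22, 2.79, 2.79, 3.14, 3.14, 3.14].

INTERFACE

Orientations are given as a unit quaternion [x, y, z, w].
In Python, from workcell import status, viewer, manip gives the robot as it stands.
- The arm moves only by the tool play_rows, never from a script. Its argument "plan" is one flat list of numbers, 7 for each row, row after row: the turn, a rotation vector about the tool's x, y, z in degrees, then the shift along the tool's x, y, z in m, then the opening, from 0 (shut) to 1 (fully open). In form: [ax, ay, az, dx, dy, dz, grip, ax, ay, az, dx, dy, dz, grip, ...]. A call has 1 to 20 rows; each row is the pose to reach, as a shift and turn from the pose commanded when the call began, along the tool's axes at that moment; what a row does not reach only later rows make up. A row lasts 1/8 s, in which the tool goes at most 62.5 mm and 10.7 degrees, less where a joint would pass 70% of its speed; a pose out of reach is approached as far as the arm can. A call with a gripper value outside its range is refused whole. The fingers move at their own pace and stop on an object; "squeeze" is the grip in N (left out, the last holds). Time passes only in rows, so rows that repeat a pose let the fingers close. It gives the time, the measured TCP pose, the force, the opening and the grip force at its end, in the units of the state.
- status.get_obs(): the state, without advancing time (a new reading comes with each control period).
- viewer.camera(name): name is "scene" or "top" or "wrist"; returns the picture (384x512x3 uint8, red, green, blue); there is no depth.
- viewer.camera_model(name): a dict with "fx", "fy", "cx", "cy" (pixels), "R" (3x3) and "t" (3): a world point X has camera coordinates R X + t. Camera axes: x right, y down, z forward; pixel columns grow to the right and rows downward; lengths in m; the calibration is good to about 2 mm. The wrist camera is an equidistant fisheye: a pixel r from the principal point sees the ray r / f radians off the axis. A picture is of the moment at which its call begins: read the wrist's pose just before it. camera_model takes no time and is no camera call; for the wrist camera it gives the pose at the moment of the call.
- manip.hand_in(): hands the job in; it is judged then, once.
The state is a dict: "clock": time; "joint_pos": joint angles; "joint_velocities": joint speeds; "tau": joint torques, N m; "position": TCP position; "ee_rot": TCP orientation; "ft_force": force on the tool from outside, world axes, zero at the start; "torque": the same for the moment, N m; "grip_width": opening from 0.0 (shut) to 1.0 (fully open); "grasp_force": force on a finger pad.
Only numpy, scipy, OpenCV 4.12 (cv2) and the standard library are available. Lean on these libraries where they do the work, as an engineer would, in place of code of your own. Each camera call takes 0.05 s, during which the arm holds its last target. There are 200 camera calls.

TASK

The new grinding disc on the angle grinder is held only finger-tight. Take the pin spanner, set both of its pins fully into the two holes of the disc nut before you start to turn it, tighten the nut clockwise until it comes up against its stop, then lift the spanner off and lay it gently, flat with its pins down, in the long empty compartment of the grey tray. Leave the guard as it is set and do not disturb the oilstone, the jar, the spare wheel or the oil bottle.

Things in the scene. Friction and masses are not known exactly. Their poses are not given: they have to be found in the camera images.
- spanner: Two-pin spanner, 174 mm long, about 0.22 kg, lies level on its pin tips and its grip. Origin: on the underside, below the place to hold it; z up, x along the handle towards the head. Red grip, 20 mm wide (y), 20 mm tall (z 0 to 20), x -70 to +18 mm; from there a 16 mm steel bar (z 8 to 13) runs to the head, a C-shaped plate (z 8 to 13, radii 11.5 and 24 mm, open to +x) round x = 80 mm.
- spanner_head (a point): Point midway between the two pin tips of the spanner: x 80, y 0, z 0 mm in the spanner's frame, axes as the spanner's. The round-ended pins, 6 mm in diameter, reach 8 mm down from the plate (z 8 to 0) at y = +17.5 and -17.5 mm, so the line of the pins lies across the handle.
- nut (a joint): Turn of the disc nut in rad: grows clockwise as one looks down on the nut's face; starts at 0.1 to 0.8, tight against a rigid stop at 1.35. About 0.4 N m of friction; it stays where it is left. At the stop the line of the holes stands 35 degrees anticlockwise (seen onto the face) of the cradle's y axis. The spindle is locked: the disc does not turn.
- nut_face (a point): Centre of the face of the steel disc nut (52 mm diameter, 12 mm thick, on a 125 mm disc). z points out of the face along the spindle, which leans 28 degrees from vertical, roughly towards the robot; y runs along the two holes and turns with the nut. A seated spanner has its z along this z, its x along or against this x, its plate on the face, pin tips 8 mm below. A 14 mm spindle end stands 3.5 mm proud.
- hole (a point): Middle of the mouth of one of the nut's two holes, at y = +17.5 mm from the face's centre (the other is at -17.5 mm). Holes are 8.5 mm in diameter and 9 mm deep: the pins have 1.2 mm of play all round, so the handle swings some 0.07 rad either way before the nut follows.
- guard_mid (a point): Middle of the top edge of the steel wheel guard, a skirt of 69 mm outer radius round the spindle, 85 degrees either side of this point, 4 mm higher than the nut's face, with a 10 mm lip inwards. A seated spanner's handle cannot lie across it: handle and fingers must swing in the open half opposite this point. Clamped (slips above 2.5 N m) at an angle that varies; must not be turned.
- cradle: Wooden cradle (120 x 160 mm) fixed to the bench, a cordless angle grinder strapped in it. Origin on the bench, under the crossing of the spindle's and the motor's axes, which is 100 mm up; the nut's face is 60 mm from there along the spindle. Motor and battery (64 to 76 mm thick, top 145 mm up) run 265 mm along this +y, the spindle leans to this -x, a side handle reaches 160 mm to +x, rising.
- tray: Grey steel tray fixed on the bench, 215 (x) x 150 (y) x 20 mm tall, walls 4 mm. A divider at y = 25 mm parts the long empty compartment (-y side) from a narrow one that holds fittings. Origin at the centre of the underside.
- tray_slot (a point): Centre of the floor of the tray's long empty compartment, 4 mm above the bench; x along its length of 207 mm, y across its width of 94 mm inside. The walls stand 16 mm above this floor.
- oilstone: Bystander: two-coloured oilstone, 120 (x) x 40 (y) x 24 mm tall, loose, beside the spanner. Origin at the centre of its underside.
- jar: Bystander: jar with a red lid, 64 mm in diameter, 75 mm tall, loose. Origin at the centre of its underside.
- wheel: Bystander: spare grey grinding wheel lying flat, 100 mm in diameter, 32 mm thick, loose. Origin at the centre of its underside.
- oil_bottle: Bystander: yellow bottle of machine oil, 48 mm in diameter, 110 mm tall, loose, easily tipped; stands between the robot and the grinder. Origin at the centre of its underside.
Not all that is in view belongs to the job. What is shaped like the spanner but black is not meant.

How it is judged:
By the outcome, as a careful person would: the job done as asked, in the order asked, and still so for the second after the job is handed in, with the robot touching nothing.
It also fails if it takes over 54 s, if anything falls off the work surface, if the arm or the gripper's body presses on something with over 40 N, if the wrist force passes 120 N, or if a joint passes its speed limit or range.

## Working session

There is one attempt and no reset: what is moved stays moved. The work goes in short steps, Python scripts to look and compute and a tool call to move; the robot and the scene stay as the last step left them, time stands still between calls to the robot, and variables do not carry over. Pictures are saved under pics/ and viewed, at most 10 in all, crops included, and the job is handed in when it is done.

Besides the shell and the picture viewer there is one more tool, called after "Call:" by a JSON object that holds its "fn" and its "kwargs", one argument or row to a line. play_rows: Moves the arm, as the interface text tells. Its arguments: {"type":"object","properties":{"plan":{"type":"array","items":{"type":"number"}},"squeeze":{"type":"number"}},"required":["plan"]}

```bash
ls; mkdir -p pics; python3 - <<'E'
from workcell import status, viewer, manip
import cv2,numpy as np
for n in ("scene","top"):
    cv2.imwrite(f"pics/{n}0.png",cv2.resize(viewer.camera(n)[:,:,::-1],(800,600),interpolation=cv2.INTER_CUBIC))
    print(n,viewer.camera_model(n))
print(viewer.camera_model("wrist"));print(status.get_obs(),manip.tip_extent)
E
```

```text
pics
scene {'fx': 418.9193489846168, 'fy': 418.9193489846168, 'cx': 249.3382390855049, 'cy': 193.43258782226258, 'R': array([[ 0.02785243,  0.99941447, -0.01987349],
       [ 0.72578154, -0.0338895 , -0.68709   ],
       [-0.68736119,  0.00471331, -0.72630048]]), 't': array([-0.081304  , -0.29898627,  1.47368783])}
top {'fx': 367.2558043669854, 'fy': 367.2558043669854, 'cx': 261.7120363941777, 'cy': 190.42243945546724, 'R': array([[-0.02080462, -0.99965348, -0.01612727],
       [-0.99423546,  0.02238349, -0.10485626],
       [ 0.10518091,  0.01385281, -0.99435661]]), 't': array([0.07402706, 0.54370696, 1.06181173])}
{'fx': 297.3186396354542, 'fy': 297.3186396354542, 'cx': 255.38342142879256, 'cy': 183.11215687246363, 'R': array([[ 3.22716633e-01, -9.46495342e-01, -7.36121042e-04],
       [-8.97213606e-01, -3.06161055e-01,  3.18234432e-01],
       [-3.01432779e-01, -1.02039086e-01, -9.48011764e-01]]), 't': array([-0.62406709, -0.04192995,  0.37916622])}
{'clock': 0.1, 'joint_pos': array([ 1.21939168,  0.3328119 , -0.06471254,  1.46083317,  0.02158342,
        1.34989904, -0.08853408]), 'joint_velocities': array([-2.10471611e-04,  1.78262997e-04,  9.01107614e-05, -2.29306994e-03,
        6.60192574e-05,  2.11524164e-03,  4.42520035e-04]), 'tau': array([ 1.16647858e-03, -6.26747060e+01,  4.89764102e-02, -3.92432070e+01,
        1.63284206e-02,  6.93231414e-03, -1.26728291e-04]), 'position': array([ 0.20173086, -0.59122261,  0.24460503]), 'ee_rot': array([ 9.86516741e-01,  1.63659173e-01, -1.20386662e-04, -6.16792548e-04]), 'ft_force': array([-1.07379274, -0.2706275 , -0.0713392 ]), 'torque': array([-0.0044061 ,  0.02010983, -0.03161521]), 'grasp_force': 0.0, 'grip_width': 1.002627499981525} 0.014
```

View pics/top0.png

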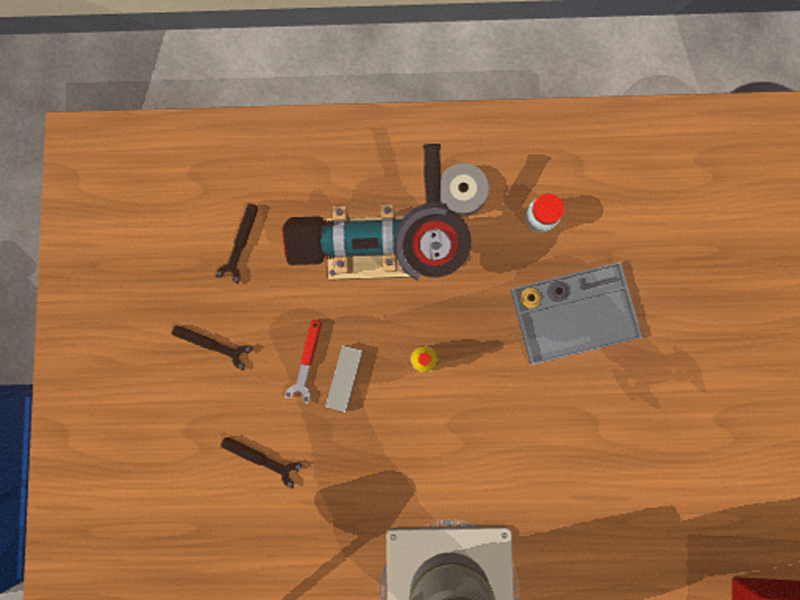

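View pics/scene0.png

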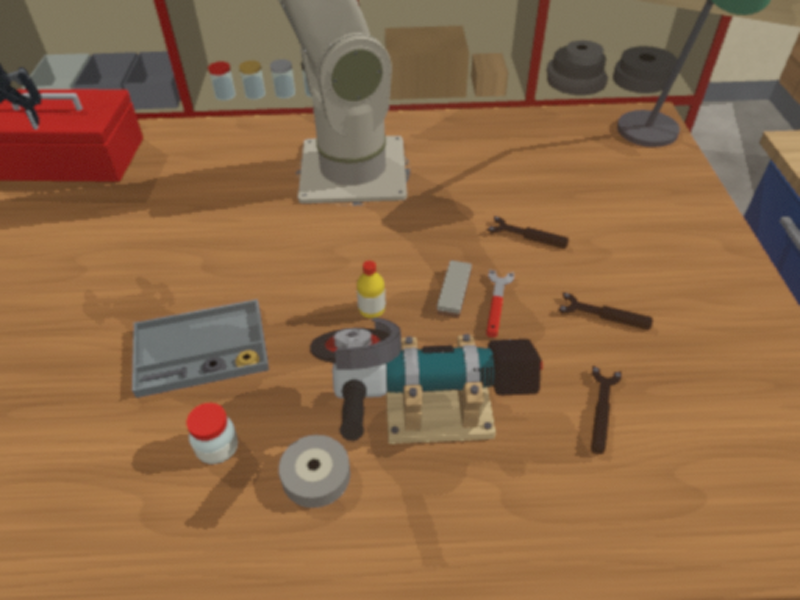

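```bash
cat > h.py <<'E'
from workcell import status, viewer, manip
import cv2,numpy as np
from scipy.spatial.transform import Rotation as Ro
def ray(m,u,v,fish=False):
    d=np.array([(u-m["cx"])/m["fx"],(v-m["cy"])/m["fy"],1.])
    if fish:
        r=np.hypot(d[0],d[1]); d=np.array([d[0]/r*np.sin(r),d[1]/r*np.sin(r),np.cos(r)]) if r>0 else d
    return -m["R"].T@m["t"], m["R"].T@d/np.linalg.norm(d)
def onz(m,u,v,z,fish=False):
    o,d=ray(m,u,v,fish); return o+d*(z-o[2])/d[2]
def proj(m,X,fish=False):
    c=m["R"]@X+m["t"]; 
    s=1/c[2]
    if fish: r=np.hypot(c[0],c[1]); s=np.arctan2(r,c[2])/max(r,1e-9)
    return np.array([m["cx"]+m["fx"]*c[0]*s,m["cy"]+m["fy"]*c[1]*s])
def tri(rays):
    A=sum(np.eye(3)-np.outer(d,d) for o,d in rays); b=sum((np.eye(3)-np.outer(d,d))@o for o,d in rays)
    return np.linalg.solve(A,b)
def rel(p,R,p0=None,R0=None):
    """row numbers to reach p,R from current pose"""
    if p0 is None:
        o=status.get_obs(); p0=o["position"]; R0=Ro.from_quat(o["ee_rot"])
    return np.round(np.r_[(R0.inv()*R).as_rotvec(degrees=True),R0.inv().apply(p-p0)],4)
E
python3 - <<'E'
from h import *
t=viewer.camera("top");s=viewer.camera("scene")
mt=viewer.camera_model("top");ms=viewer.camera_model("scene")
def blobs(img,lo,hi,lo2=None,hi2=None,amin=30):
    h=cv2.cvtColor(img,cv2.COLOR_RGB2HSV); k=cv2.inRange(h,lo,hi)
    if lo2: k|=cv2.inRange(h,lo2,hi2)
    n,l,st,c=cv2.connectedComponentsWithStats(k)
    return [(c[i].round(1),st[i][:5],cv2.minAreaRect(np.argwhere(l==i)[:,::-1].astype(np.float32))) for i in range(1,n) if st[i][4]>amin]
for nm,img in(("top",t),("scene",s)):
    print(nm)
    print("red");[print(b) for b in blobs(img,(0,190,100),(5,255,255),(174,190,100),(180,255,255))]
    print("teal");[print(b) for b in blobs(img,(82,100,30),(100,255,255))]
    print("yellow");[print(b) for b in blobs(img,(22,180,120),(32,255,255))]
# crops
a=cv2.resize(t[120:190,240:310],(560,560),interpolation=cv2.INTER_CUBIC)
b=cv2.resize(t[200:265,175:240],(240,240),interpolation=cv2.INTER_CUBIC)
c=cv2.resize(t[160:240,320:420],(240,192),interpolation=cv2.INTER_CUBIC)
im=np.zeros((560,800,3),np.uint8);im[:,:560]=a;im[:240,560:]=b;im[240:432,560:]=c
cv2.imwrite("pics/crop1.png",im[:,:,::-1])
for n,u,v,z in(("nut",278.4,156.2,.153),("sp",198,230,.02),("bottle",271,229.5,.11),("stone",220,242,.024),("tray1",513,290,.02),("tray2",622,263,.02),("tray3",533,362,.02),("tray4",641,335,.02)):
    if n[:4]=="tray":u/=1.5625;v/=1.5625
    print(n,onz(mt,u,v,z).round(3))
E
```

```text
top
red
(array([350.8, 133. ]), array([341, 124,  20,  19, 289], dtype=int32), ((350.5000305175781, 133.0), (17.677669525146484, 19.091880798339844), 45.0))
(array([277.6, 154.7]), array([264, 142,  29,  28, 248], dtype=int32), ((278.0, 155.5), (27.0, 28.0), 90.0))
(array([198.6, 219.1]), array([193, 205,  13,  29, 181], dtype=int32), ((198.61952209472656, 218.668701171875), (6.96229362487793, 28.62708282470703), 13.495734214782715))
(array([271.4, 229.3]), array([268, 226,   7,   8,  42], dtype=int32), ((271.0, 229.5), (7.0, 6.0), 90.0))
(array([476.7, 378.9]), array([469, 370,  30,  14, 164], dtype=int32), ((483.5, 376.5), (29.0, 13.0), 0.0))
teal
(array([231.9, 150.8]), array([221, 141,  24,  22, 303], dtype=int32), ((232.28321838378906, 151.747802734375), (20.022218704223633, 23.215129852294922), 86.18592071533203))
(array([209.3, 154.1]), array([205, 145,   9,  18, 105], dtype=int32), ((208.81640625, 153.74559020996094), (17.02886390686035, 7.5166473388671875), 86.18592071533203))
yellow
(array([270.7, 229.5]), array([263, 222,  16,  16, 138], dtype=int32), ((270.5, 229.5), (15.
[... 1006 characters left out ...]
, array([268, 223,  29,  25, 598], dtype=int32), ((282.4352722167969, 235.65879821777344), (23.622522354125977, 28.070920944213867), 85.60128784179688))
(array([310.3, 228.7]), array([306, 224,   9,  11,  79], dtype=int32), ((310.0, 229.0), (10.0, 8.0), 90.0))
(array([253. , 238.1]), array([248, 226,  10,  23, 176], dtype=int32), ((252.5, 237.0), (22.0, 9.0), 90.0))
yellow
(array([236.7, 182. ]), array([229, 175,  16,  14, 172], dtype=int32), ((236.5, 181.5), (13.0, 15.0), 90.0))
nut [0.622 0.014 0.153]
sp [0.432 0.254 0.02 ]
bottle [0.429 0.038 0.11 ]
stone [0.396 0.188 0.024]
tray1 [ 0.556 -0.137  0.02 ]
tray2 [ 0.604 -0.348  0.02 ]
tray3 [ 0.419 -0.169  0.02 ]
tray4 [ 0.465 -0.375  0.02 ]
```

View pics/crop1.png

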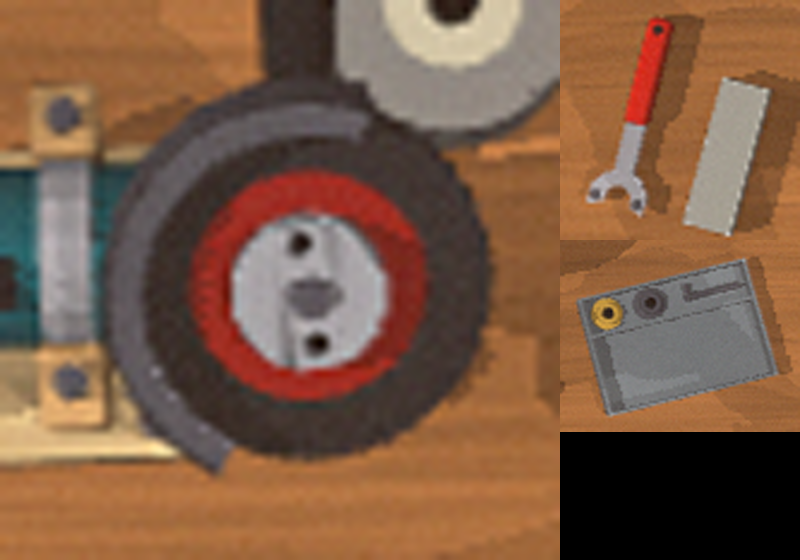

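```bash
python3 - <<'E'
from h import *
mt=viewer.camera_model("top");ms=viewer.camera_model("scene");mw=viewer.camera_model("wrist")
o=status.get_obs();R0=Ro.from_quat(o["ee_rot"])
print("cam in tool",R0.inv().apply(-mw["R"].T@mw["t"]-o["position"]),R0.inv().apply(mw["R"][2]))
# red grip
c=np.array([198.62,218.67]);a=np.radians(13.5);d=np.array([-np.sin(a),np.cos(a)])*14.3
e1=onz(mt,*(c+d),.018);e2=onz(mt,*(c-d),.018)
print("grip ends",e1,e2,np.linalg.norm(e1-e2)); cs=tri([ray(mt,198.6,219.1),ray(ms,316.1,202.1)]);print("tri",cs)
v=e1-e2;yaw=np.degrees(np.arctan2(v[1],v[0]));print("yaw",yaw)
u=v/np.linalg.norm(v); org=(e1+e2)/2+.026*u; org[2]=0;print("org",org)
Rt=Ro.from_matrix(np.c_[u,np.cross([0,0,-1],u),[0,0,-1]])
print(rel(np.array([org[0],org[1],.2]),Rt)); print(rel(np.array([.45,-.1,.24]),Rt))
for A in ((341,212),(388,210),(341,264),(388,264)): print(onz(mt,A[0]/1.5625,A[1]/1.5625,.1))
E
```

```text
cam in tool [ 0.0807879  -0.0005017  -0.12774511] [-3.18173723e-01  4.13958635e-04  9.48032336e-01]
grip ends [0.42478253 0.26255597 0.018     ] [0.50718465 0.24234302 0.018     ] 0.08484499411451216
tri [0.46477957 0.25300481 0.00896413]
yaw 166.21767413426144
org [0.44073219 0.25864358 0.        ]
[-2.02000e-02 -5.86000e-02 -1.47378e+02  5.00700e-01 -7.27200e-01
  4.54000e-02]
[-2.02000e-02 -5.86000e-02 -1.47378e+02  3.93600e-01 -3.84900e-01
  5.10000e-03]
[0.69601779 0.18087518 0.1       ]
[0.69758478 0.09575162 0.1       ]
[0.60083286 0.18167197 0.1       ]
[0.59885544 0.0974284  0.1       ]
```

Call:
{"fn": "play_rows", "kwargs": {
  "plan": [0,0,-90,0.394,-0.385,0.005,0.5,0,0,-90,0.394,-0.385,0.005,0.5,0,0,-90,0.394,-0.385,0.005,0.5,0,0,-90,0.394,-0.385,0.005,0.5,0,0,-90,0.394,-0.385,0.005,0.5,0,0,-90,0.394,-0.385,0.005,0.5,0,0,-90,0.394,-0.385,0.005,0.5,0,0,-90,0.394,-0.385,0.005,0.5,0,0,-90,0.394,-0.385,0.005,0.5,0,0,-147.4,0.501,-0.727,0.045,0.5,0,0,-147.4,0.501,-0.727,0.045,0.5,0,0,-147.4,0.501,-0.727,0.045,0.5,0,0,-147.4,0.501,-0.727,0.045,0.5,0,0,-147.4,0.501,-0.727,0.045,0.5,0,0,-147.4,0.501,-0.727,0.045,0.5,0,0,-147.4,0.501,-0.727,0.045,0.5,0,0,-147.4,0.501,-0.727,0.045,0.5,0,0,-147.4,0.501,-0.727,0.045,0.5,0,0,-147.4,0.501,-0.727,0.045,0.5]
}}

```text
clock: 2.58
position: [0.4417, 0.2572, 0.2005]
ee_rot: [0.121, 0.993, -0.0, 0.0]
ft_force: [-0.0, 0.0, 0.1]
grip_width: 0.499
grasp_force: 0.0
```

```bash
python3 - <<'E'
from h import *
o=status.get_obs();mw=viewer.camera_model("wrist");w=viewer.camera("wrist")
print(o["position"],o["clock"],o["joint_pos"].round(2),o["grip_width"],Ro.from_quat(o["ee_rot"]).as_matrix().round(3).tolist())
h=cv2.cvtColor(w,cv2.COLOR_RGB2HSV);k=cv2.inRange(h,(0,190,90),(5,255,255))|cv2.inRange(h,(174,190,90),(180,255,255))
n,l,st,c=cv2.connectedComponentsWithStats(k)
for i in range(1,n):
    if st[i][4]>100:
        P=np.argwhere(l==i)[:,::-1]; W=np.array([onz(mw,u,v,.018,True)[:2] for u,v in P],np.float32)
        print(st[i],cv2.minAreaRect(W))
cv2.imwrite("pics/w1.png",w[:,:,::-1])
E
```

```text
[0.44172116 0.25722978 0.2004554 ] 2.575 [ 0.27  0.24 -0.99  1.78  0.21  1.24  0.55] 0.4991751481341159 [[-0.971, 0.24, 0.001], [0.24, 0.971, -0.001], [-0.001, -0.0, -1.0]]
[249 145  18  74 585] ((0.4627440869808197, 0.2540198862552643), (0.01866467297077179, 0.08522031456232071), 75.01465606689453)
[ 36 214  23  24 328] ((0.45286738872528076, -0.05111716315150261), (0.029581476002931595, 0.05106271430850029), 17.56956672668457)
```

View pics/w1.png

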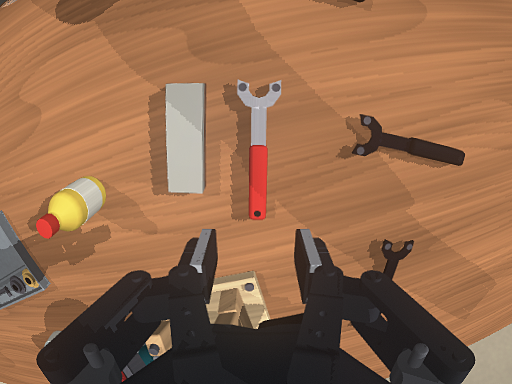

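```bash
python3 - <<'E'
from h import *
mw=viewer.camera_model("wrist")
a=onz(mw,242.5,87.5,.013,True);b=onz(mw,276,87.5,.013,True);print(a,b,np.linalg.norm(a-b))
g=np.array([.46274,.25402]);hd=((a+b)/2)[:2];print(np.linalg.norm(hd-g))
v=hd-g;u=v/np.linalg.norm(v);print("yaw",np.degrees(np.arctan2(u[1],u[0])))
org=np.r_[g+.026*u,0];u=np.r_[u,0];print(org, hd-.08*u[:2])
Rt=Ro.from_matrix(np.c_[u,np.cross([0,0,-1],u),[0,0,-1]])
print(rel(org+[0,0,.06],Rt),rel(org+[0,0,.018],Rt))
E
```

```text
[0.35853213 0.2636968  0.013     ] [0.36681311 0.29763915 0.013     ] 0.034937912694396354
0.10355479099334472
yaw 165.08818031365487
[0.4376156  0.26071064 0.        ] [0.43997846 0.2600814 ]
[-0.0218  0.048   1.0544  0.0048  0.0023  0.1405] [-0.0218  0.048   1.0544  0.0049  0.0023  0.1825]
```

Call:
{"fn": "play_rows", "kwargs": {
  "plan": [0,0,1,0.004,0.0023,0.12,0.5,0,0,1,0.004,0.0023,0.12,0.5,0,0,1,0.004,0.0023,0.12,0.5,0,0,1,0.004,0.0023,0.16,0.5,0,0,1,0.004,0.0023,0.182,0.5,0,0,1,0.004,0.0023,0.182,0.5,0,0,1,0.004,0.0023,0.182,0.5,0,0,1,0.004,0.0023,0.182,0.1,0,0,1,0.004,0.0023,0.182,0.1,0,0,1,0.004,0.0023,0.182,0.1,0,0,1,0.004,0.0023,0.182,0.1,0,0,1,0.004,0.0023,0.182,0.1],
  "squeeze": 60
}}

```text
clock: 4.12
position: [0.4387, 0.2618, 0.0196]
ee_rot: [0.129, 0.992, 0.0, 0.001]
ft_force: [-1.5, -1.8, 9.0]
grip_width: 0.22
grasp_force: 58.9
```

```bash
cat >> h.py <<'E'
def face(psi=0.):
    c,s=np.cos(psi),np.sin(psi); return np.array([-np.sin(np.radians(28))*c,-np.sin(np.radians(28))*s,np.cos(np.radians(28))])
def onpl(r,c,n): o,d=r; return o+d*((c-o)@n)/(d@n)
def toolR(sx,n):
    sx=sx-n*(sx@n); sx/=np.linalg.norm(sx); return Ro.from_matrix(np.c_[sx,np.cross(-n,sx),-n])
HZ=.0196  # TCP height in spanner frame
def tcp(c,sx,n,up=0.):  # seated spanner: head point 8 mm below face
    return c+n*(up-.008+HZ)-.080*sx
E
python3 - <<'E'
from h import *
mt=viewer.camera_model("top");n=face()
c0=onz(mt,278.5,156.5,.153)
a=onpl(ray(mt,277.6,150.25),c0,n);b=onpl(ray(mt,279.75,163),c0,n);c=(a+b)/2
print(c0,a,b,c,np.linalg.norm(a-b))
hy=(b-a)/np.linalg.norm(b-a) # pointing to robot
sx=np.cross(hy,n);print("hy",hy,"sx",sx)
cy=np.array([0,1,0]);cx=np.cross(cy,n)
print("angle ccw of cradle y",np.degrees(np.arctan2(-(hy@cx),hy@cy)))
R=toolR(sx,n)
p=tcp(c,sx,n,.05)+R.apply([0,-.06,0]);print(p)
up=status.get_obs()
R0=Ro.from_quat(up["ee_rot"]);p1=up["position"]+[0,0,.2]
print(rel(p1,R0),rel(p,R), rel(p+[0,0,.06],R))
E
```

```text
[0.62164364 0.01405064 0.153     ] [0.63683094 0.01627211 0.16107523] [0.60561631 0.01086978 0.14447812] [0.62122362 0.01357095 0.15277667] 0.03576314536260359
hy [-0.87281559 -0.15105866 -0.46408428] sx [-0.13337688  0.9885248  -0.07091774]
angle ccw of cradle y 98.68828223844885
[ 0.55060539 -0.07457456  0.18499461]
[ 0.e+00  0.e+00  0.e+00 -3.e-04  1.e-04 -2.e-01] [-21.9285 -19.7302  65.1549  -0.1943  -0.2966  -0.1652] [-21.9285 -19.7302  65.1549  -0.1944  -0.2966  -0.2252]
```

Call:
{"fn": "play_rows", "kwargs": {
  "plan": [0,0,0,0,0,-0.05,0.1,0,0,0,0,0,-0.11,0.1,0,0,0,0,0,-0.17,0.1,0,0,0,0,0,-0.22,0.1,0,0,0,0,0,-0.22,0.1,-22,-19.7,65.2,-0.194,-0.297,-0.225,0.1,-22,-19.7,65.2,-0.194,-0.297,-0.225,0.1,-22,-19.7,65.2,-0.194,-0.297,-0.225,0.1,-22,-19.7,65.2,-0.194,-0.297,-0.225,0.1,-22,-19.7,65.2,-0.194,-0.297,-0.225,0.1,-22,-19.7,65.2,-0.194,-0.297,-0.225,0.1,-22,-19.7,65.2,-0.194,-0.297,-0.225,0.1,-22,-19.7,65.2,-0.194,-0.297,-0.225,0.1,-22,-19.7,65.2,-0.194,-0.297,-0.165,0.1,-22,-19.7,65.2,-0.194,-0.297,-0.165,0.1,-22,-19.7,65.2,-0.194,-0.297,-0.165,0.1,-22,-19.7,65.2,-0.194,-0.297,-0.165,0.1]
}}

```text
clock: 6.25
position: [0.5511, -0.0752, 0.1856]
ee_rot: [0.632, 0.736, 0.158, 0.184]
ft_force: [1.0, 0.9, -2.2]
grip_width: 0.214
grasp_force: 60.2
```

```bash
python3 - <<'E'
from h import *
o=status.get_obs();mw=viewer.camera_model("wrist");w=viewer.camera("wrist")
np.savez("w2.npz",w=w,**mw,p=o["position"],q=o["ee_rot"])
print(o["position"],o["joint_pos"].round(2),o["ft_force"],Ro.from_quat(o["ee_rot"]).as_matrix().round(3).tolist())
cv2.imwrite("pics/w2.png",cv2.resize(w[0:240,160:480,::-1],(800,600),interpolation=cv2.INTER_CUBIC))
E
```

```text
[ 0.55105786 -0.07517654  0.18557819] [ 0.82 -0.05 -0.72  2.1  -0.14  0.6   0.34] [ 1.04641967  0.91429094 -2.24511735] [[-0.134, 0.872, 0.471], [0.988, 0.152, 0.0], [-0.071, 0.465, -0.882]]
```

View pics/w2.png

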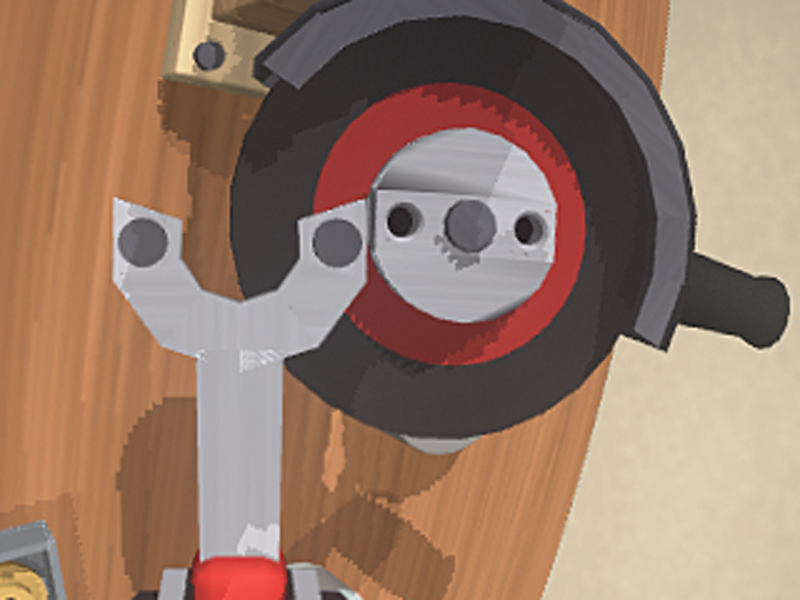

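```bash
python3 - <<'E'
from h import *
d=np.load("w2.npz");m={k:d[k] for k in("R","t")}|{k:float(d[k]) for k in("fx","fy","cx","cy")}
R0=Ro.from_quat(d["q"]);p0=d["p"];n=face()
f=lambda x,y:ray(m,160+x/2.5-.3,y/2.5-.3,True)
zt=R0.apply([0,0,1])
pc=p0+zt*(HZ-.013)
A=onpl(f(143,242),pc,zt);B=onpl(f(337,243),pc,zt)
print("pins tool",R0.inv().apply(A-p0),R0.inv().apply(B-p0),np.linalg.norm(A-B))
c0=np.array([.6212,.0136,.1528])
H1=onpl(f(404,222),c0,n);H2=onpl(f(529,229),c0,n);C=onpl(f(470,226),c0+n*.0035,n)-n*.0035
c=(H1+H2)/2;print(H1,H2,c,C,np.linalg.norm(H1-H2))
hy=(H1-H2)/np.linalg.norm(H1-H2);sx=np.cross(hy,n)
cy=np.array([0,1,0]);cx=np.cross(cy,n)
print("sx",sx,"ang",np.degrees(np.arctan2(-(hy@cx),hy@cy)))
# pin-based: spanner frame in tool
pa,pb=R0.inv().apply(A-p0),R0.inv().apply(B-p0);mid=(pa+pb)/2;print("mid",mid,"ang",np.degrees(np.arctan2((pb-pa)[0],(pb-pa)[1])))
E
```

```text
pins tool [ 0.07791943 -0.01867176  0.0066    ] [0.0777477  0.01626486 0.0066    ] 0.0349370475678358
[0.60478762 0.01206938 0.14407338] [0.63495406 0.01763375 0.16011316] [0.61987084 0.01485157 0.15209327] [0.61939206 0.01454313 0.1518387 ] 0.03461576062659823
sx [-0.14193094  0.98699569 -0.07546602] ang 99.25024156913169
mid [ 0.07783356 -0.00120345  0.0066    ] ang -0.28163172395666514
```

```bash
cat >> h.py <<'E'
HT=np.array([.0778,-.0012,HZ])
def tcp(c,sx,n,up=0.): return c+n*(up-.008)-toolR(sx,n).apply(HT)
E
python3 - <<'E'
from h import *
n=face();c=np.array([.6197,.0147,.152]);sx=np.array([-.142,.987,-.0755])
R=toolR(sx,n)
for u in(.05,.018):print(rel(tcp(c,sx,n,u),R))
E
```

```text
[ 6.410e-02  1.040e-02 -5.561e-01  4.300e-03  6.020e-02  2.000e-04]
[ 0.0641  0.0104 -0.5561  0.0043  0.0601  0.0322]
```

Call:
{"fn": "play_rows", "kwargs": {
  "plan": [0,0,-0.6,0.0043,0.03,0,0.1,0,0,-0.6,0.0043,0.06,0,0.1,0,0,-0.6,0.0043,0.06,0.015,0.1,0,0,-0.6,0.0043,0.06,0.032,0.1,0,0,-0.6,0.0043,0.06,0.032,0.1,0,0,-0.6,0.0043,0.06,0.032,0.1]
}}

```text
clock: 7.05
position: [0.6169, -0.0619, 0.1836]
ee_rot: [0.628, 0.739, 0.157, 0.184]
ft_force: [-0.2, -0.1, -2.1]
grip_width: 0.218
grasp_force: 60.2
```

```bash
python3 - <<'E'
from h import *
o=status.get_obs();mw=viewer.camera_model("wrist");w=viewer.camera("wrist")
np.savez("w3.npz",w=w,**mw,p=o["position"],q=o["ee_rot"])
n=face();c=np.array([.6197,.0147,.152]);sx=np.array([-.142,.987,-.0755])
print(o["position"],rel(tcp(c,sx,n,.018),toolR(sx,n)),o["ft_force"])
print("expected spindle px",(proj(mw,c+n*.0035,True)-[210,40])*8, "zoom8")
cv2.imwrite("pics/w3.png",cv2.resize(w[40:115,210:310,::-1],(800,600),interpolation=cv2.INTER_CUBIC))
E
```

```text
[ 0.61691505 -0.06192191  0.18364315] [ 0.0042 -0.0075 -0.0009 -0.0001  0.0012 -0.0003] [-0.17926377 -0.05683652 -2.1370739 ]
expected spindle px [385.88447063 444.09821195] zoom8
```

View pics/w3.png

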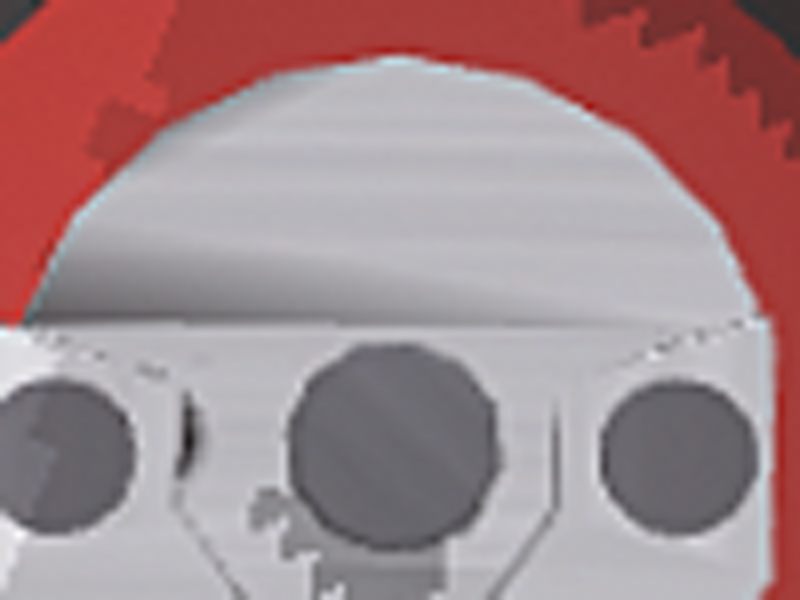

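```bash
python3 - <<'E'
from h import *
d=np.load("w3.npz");m={k:d[k] for k in("R","t")}|{k:float(d[k]) for k in("fx","fy","cx","cy")}
R0=Ro.from_quat(d["q"]);p0=d["p"];n=face()
f=lambda x,y:ray(m,210+x/8-.44,40+y/8-.44,True)
zt=R0.apply([0,0,1]);T=lambda P:R0.inv().apply(P-p0)
A,B=[T(onpl(f(*q),p0+zt*(HZ-.013),zt)) for q in((62,457),(680,458))]
c=np.array([.6197,.0147,.152]);S=T(onpl(f(394,446),c+n*.0035,n))
print(A,B,(A+B)/2,"spindle",S)
E
```

```text
[ 0.07784747 -0.01850084  0.0066    ] [0.07780738 0.01627907 0.0066    ] [ 0.07782742 -0.00111088  0.0066    ] spindle [0.07771162 0.00038569 0.02578337]
```

Call:
{"fn": "play_rows", "kwargs": {
  "plan": [0,0,0,0,0.0015,0,0.1,0,0,0,0,0.0015,0.004,0.1,0,0,0,0,0.0015,0.008,0.1,0,0,0,0,0.0015,0.011,0.1,0,0,0,0,0.0015,0.013,0.1,0,0,0,0,0.0015,0.013,0.1]
}}

```text
clock: 7.85
position: [0.6241, -0.0616, 0.1715]
ee_rot: [0.629, 0.739, 0.157, 0.183]
ft_force: [0.4, 0.5, -1.6]
grip_width: 0.212
grasp_force: 60.3
```

Call:
{"fn": "play_rows", "kwargs": {
  "plan": [0,0,0,0,0,0.002,0.1,0,0,0,0,0,0.004,0.1,0,0,0,0,0,0.005,0.1,0,0,0,0,0,0.005,0.1]
}}

```text
clock: 8.35
position: [0.6265, -0.0617, 0.1676]
ee_rot: [0.629, 0.739, 0.157, 0.184]
ft_force: [-5.0, -1.8, 3.7]
grip_width: 0.217
grasp_force: 61.3
```

```bash
python3 - <<'E'
from h import *
o=status.get_obs();n=face();c=np.array([.6197,.0147,.152]);sx=np.array([-.142,.987,-.0755])
R0=Ro.from_quat(o["ee_rot"]);print("force tool",R0.inv().apply(o["ft_force"]),o["torque"])
print("head pt rel to face along n:",(o["position"]+R0.apply(HT)-c)@n)
print(rel(tcp(c,sx,n,0),toolR(sx,n)))
E
```

```text
force tool [-1.30081793 -2.8889771  -5.62700796] [0.16804189 1.21465394 0.19588518]
head pt rel to face along n: -0.008970141700031665
[-0.0648 -0.0378 -0.0089 -0.0002  0.0004 -0.001 ]
```

```bash
python3 - <<'E'
import numpy as np
c=np.array([.0778,-.0008])
for a in range(4,66,4):
    t=np.radians(a);R=np.array([[np.cos(t),-np.sin(t)],[np.sin(t),np.cos(t)]]);print(a,(c-R@c).round(4))
E
```

```text
4 [ 0.0001 -0.0054]
8 [ 0.0006 -0.0108]
12 [ 0.0015 -0.0162]
16 [ 0.0028 -0.0215]
20 [ 0.0044 -0.0267]
24 [ 0.0064 -0.0317]
28 [ 0.0087 -0.0366]
32 [ 0.0114 -0.0413]
36 [ 0.0144 -0.0459]
40 [ 0.0177 -0.0502]
44 [ 0.0213 -0.0543]
48 [ 0.0251 -0.0581]
52 [ 0.0293 -0.0616]
56 [ 0.0336 -0.0649]
60 [ 0.0382 -0.0678]
64 [ 0.043  -0.0704]
```

Call:
{"fn": "play_rows", "kwargs": {
  "plan": [0,0,0,0,0,0.001,0.1,0,0,0,0,0,0.001,0.1]
}}

```text
clock: 8.6
position: [0.627, -0.0619, 0.1669]
ee_rot: [0.629, 0.739, 0.156, 0.184]
ft_force: [-5.6, -0.8, 5.2]
grip_width: 0.216
grasp_force: 61.6
```

Call:
{"fn": "play_rows", "kwargs": {
  "plan": [0,0,0,0,0,0.001,0.1,0,0,0,0,0,0.0015,0.1,0,0,0,0,0,0.0015,0.1]
}}

```text
clock: 8.98
position: [0.6277, -0.0622, 0.1656]
ee_rot: [0.629, 0.739, 0.156, 0.184]
ft_force: [-5.7, -1.8, 4.4]
grip_width: 0.215
grasp_force: 61.6
```

```bash
python3 - <<'E'
from h import *
o=status.get_obs();n=face();c=np.array([.6197,.0147,.152])
R0=Ro.from_quat(o["ee_rot"]);print("force tool",R0.inv().apply(o["ft_force"]),R0.inv().apply(o["torque"]))
print("head pt rel to face along n:",(o["position"]+R0.apply(HT)-c)@n)
w=viewer.camera("wrist")
cv2.imwrite("pics/w4.png",cv2.resize(w[40:190,160:360,::-1],(800,600),interpolation=cv2.INTER_CUBIC))
E
```

```text
force tool [-1.30580796 -3.25742141 -6.5876647 ] [ 1.11357682  0.201904   -0.07220568]
head pt rel to face along n: -0.011331763322578084
```

View pics/w4.png

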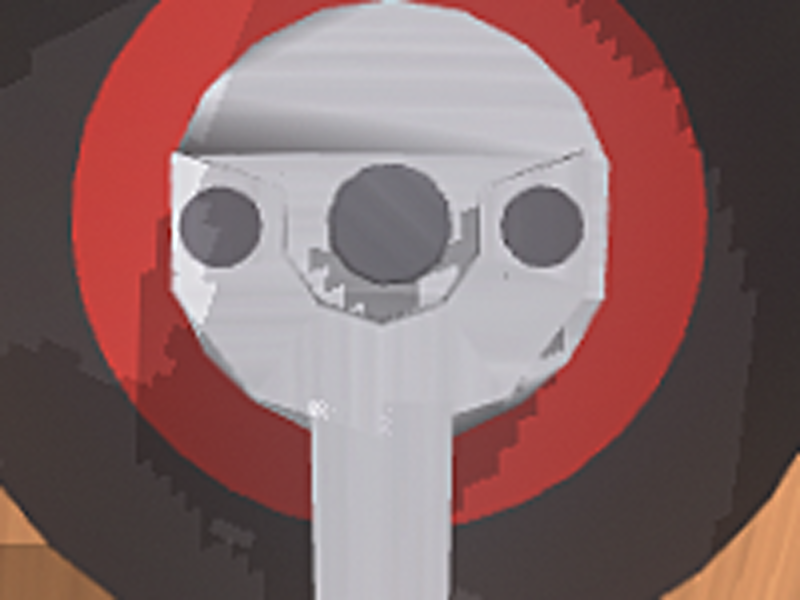

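Call:
{"fn": "play_rows", "kwargs": {
  "plan": [0,0,0,0,0,-0.006,0.1,0,-4,0,0,0.0009,-0.014,0.1,0,-4,0,0,0.0009,-0.014,0.1,0,-4,0,0,0.0009,-0.014,0.1],
  "squeeze": 110
}}

```text
clock: 9.52
position: [0.6216, -0.0614, 0.1776]
ee_rot: [0.634, 0.733, 0.135, 0.209]
ft_force: [-0.7, 0.1, -2.3]
grip_width: 0.2
grasp_force: 110.4
```

```bash
python3 - <<'E'
from h import *
o=status.get_obs();mw=viewer.camera_model("wrist");w=viewer.camera("wrist")
np.savez("w5.npz",w=w,**mw,p=o["position"],q=o["ee_rot"])
R0=Ro.from_quat(o["ee_rot"]);print(o["position"],"force tool",R0.inv().apply(o["ft_force"]),R0.as_matrix().round(3).tolist())
cv2.imwrite("pics/w5.png",cv2.resize(w[40:115,205:305,::-1],(800,600),interpolation=cv2.INTER_CUBIC))
E
```

```text
[ 0.62164377 -0.06136344  0.17764982] force tool [ 0.45004012 -1.65846634  1.71055615] [[-0.11, 0.872, 0.477], [0.985, 0.161, -0.067], [-0.135, 0.462, -0.877]]
```

View pics/w5.png

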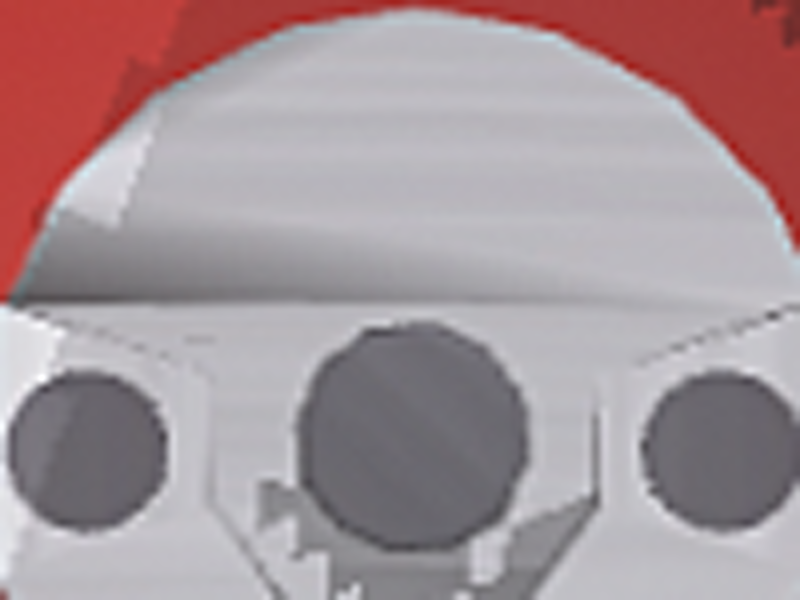

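```bash
python3 - <<'E'
from h import *
d=np.load("w5.npz");m={k:d[k] for k in("R","t")}|{k:float(d[k]) for k in("fx","fy","cx","cy")}
R0=Ro.from_quat(d["q"]);p0=d["p"];n=face()
f=lambda x,y:ray(m,205+x/8-.44,40+y/8-.44,True)
zt=R0.apply([0,0,1]);T=lambda P:R0.inv().apply(P-p0)
A,B=[T(onpl(f(*q),p0+zt*.0031,zt)) for q in((87,451),(721,450))]
c0=np.array([.6197,.0147,.152])-n*.002
S=T(onpl(f(413,436),c0+n*.0035,n)); nt=R0.inv().apply(n); C=S-nt*.0035
print("pins",A,B,"spindle",S,"n in tool",nt)
for ph in(2.6,4):
    zs=np.array([-np.sin(np.radians(ph)),0,-np.cos(np.radians(ph))]);M=(A+B)/2-.013*zs
    rv=np.cross(zs,nt); Rr=Ro.from_rotvec(rv)
    # shift so that tip mid lands at C+up*n after rotating tool by Rr
    for up in(.004,-.009): print(ph,np.degrees(rv).round(2),(C+nt*up-Rr.apply(M)).round(4))
E
```

```text
pins [ 0.07832187 -0.01886549  0.0031    ] [0.07837419 0.01589282 0.0031    ] spindle [ 0.07863204 -0.00096333  0.01497067] n in tool [-0.06740001 -0.00156484 -0.99772481]
2.6 [-0.09  1.26  0.  ] [-0.0007  0.0005  0.0001]
2.6 [-0.09  1.26  0.  ] [0.0002 0.0005 0.0131]
4 [-0.09 -0.14  0.01] [-0.0006  0.0005 -0.0018]
4 [-0.09 -0.14  0.01] [0.0003 0.0005 0.0112]
```

Call:
{"fn": "play_rows", "kwargs": {
  "plan": [0,1,0,-0.0007,0.0006,0,0.1,0,1,0,-0.0007,0.0006,0,0.1,0,1,0,-0.0005,0.0006,0.003,0.1,0,1,0,-0.0003,0.0006,0.006,0.1,0,1,0,-0.0001,0.0006,0.008,0.1,0,1,0,-0.0001,0.0006,0.008,0.1]
}}

```text
clock: 10.32
position: [0.6261, -0.0618, 0.1709]
ee_rot: [0.632, 0.734, 0.14, 0.203]
ft_force: [-0.6, 0.4, -2.0]
grip_width: 0.2
grasp_force: 110.3
```

```bash
cat > st.py <<'E'
from h import *
o=status.get_obs();d=np.load("w5.npz");R5=Ro.from_quat(d["q"]);R0=Ro.from_quat(o["ee_rot"])
print("force tool",R0.inv().apply(o["ft_force"]).round(1),"tq",R0.inv().apply(o["torque"]).round(2),"shift from w5 (tool5)",R5.inv().apply(o["position"]-d["p"]).round(4),(R5.inv()*R0).as_rotvec(degrees=True).round(2),o["clock"])
E
python3 st.py
```

```text
force tool [ 0.7 -1.4  1.5] tq [ 0.71  0.17 -0.  ] shift from w5 (tool5) [-0.      0.0007  0.0081] [-0.    0.94  0.01] 10.325
```

Call:
{"fn": "play_rows", "kwargs": {
  "plan": [0,0,0,0.0001,0,0.0015,0.1,0,0,0,0.0002,0,0.003,0.1,0,0,0,0.0002,0,0.003,0.1]
}}

```text
clock: 10.7
position: [0.6276, -0.062, 0.1689]
ee_rot: [0.632, 0.734, 0.14, 0.203]
ft_force: [-5.9, -0.9, 5.4]
grip_width: 0.205
grasp_force: 111.6
```

```bash
python3 st.py
```

```text
force tool [-0.9 -2.7 -7.5] tq [ 1.15  0.67 -0.07] shift from w5 (tool5) [-0.0001  0.0011  0.0106] [-0.03  0.9   0.02] 10.7
```

Call:
{"fn": "play_rows", "kwargs": {
  "plan": [0,0,0,0,0.0015,0,0.1,0,0,0,0,0.003,0,0.1,0,0,0,0,0.003,0,0.1]
}}

```text
clock: 11.08
position: [0.6292, -0.0618, 0.1693]
ee_rot: [0.633, 0.735, 0.139, 0.202]
ft_force: [-10.7, -1.6, 5.2]
grip_width: 0.2
grasp_force: 112.0
```

```bash
python3 st.py; python3 - <<'E'
from h import *
w=viewer.camera("wrist");o=status.get_obs()
cv2.imwrite("pics/w6.png",cv2.resize(w[40:115,205:305,::-1],(800,600),interpolation=cv2.INTER_CUBIC))
E
```

```text
force tool [-0.9 -7.2 -9.6] tq [ 2.02  0.68 -0.39] shift from w5 (tool5) [-0.0001  0.0026  0.0109] [ 0.13  0.89 -0.01] 11.075
```

View pics/w6.png

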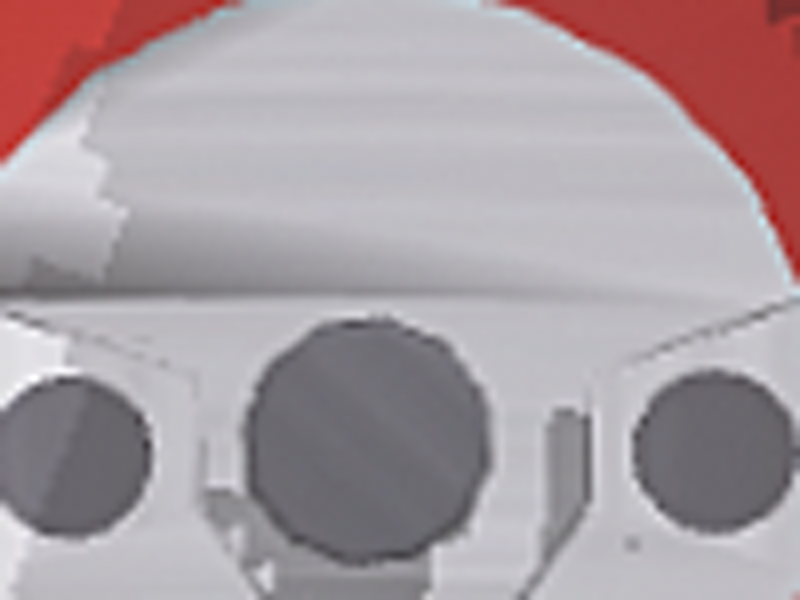

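```bash
python3 - <<'E'
from h import *
n=face();o=status.get_obs();R0=Ro.from_quat(o["ee_rot"])
for c in([.6212,.0136,.153],[.6197,.0147,.153]):
    for nm,q,p,zt in(("w5",np.load("w5.npz")["q"],np.load("w5.npz")["p"],.0031),("now",o["ee_rot"],o["position"],.0012)):
        R=Ro.from_quat(q);tip=p+R.apply([.0784,-.0013,zt+.013]);print(nm,(tip-np.array(c))@n)
# spindle xy from top+wrist: triangulate spindle top
mt=viewer.camera_model("top");d=np.load("w5.npz");m={k:d[k] for k in("R","t")}|{k:float(d[k]) for k in("fx","fy","cx","cy")}
d3=np.load("w3.npz");m3={k:d3[k] for k in("R","t")}|{k:float(d3[k]) for k in("fx","fy","cx","cy")}
d2=np.load("w2.npz");m2={k:d2[k] for k in("R","t")}|{k:float(d2[k]) for k in("fx","fy","cx","cy")}
r=[ray(m2,160+470/2.5-.3,226/2.5-.3,True),ray(m3,210+394/8-.44,40+446/8-.44,True),ray(m,205+413/8-.44,40+436/8-.44,True)]
print(tri(r)-.0035*n, tri(r[:2])-.0035*n, "plane z", [o_+d_*(.153+.0031-o_[2])/d_[2]-.0035*n for o_,d_ in r])
E
```

```text
w5 0.00021066393668219425
now -0.007560565312713147
w5 -0.0004935434074966166
now -0.008264772656891958
[0.62110794 0.01477317 0.1500711 ] [0.62102264 0.0147201  0.15020417] plane z [array([0.61820568, 0.01446853, 0.15300968]), array([0.61945448, 0.0148778 , 0.15300968]), array([0.61945863, 0.0151837 , 0.15300968])]
```

Call:
{"fn": "play_rows", "kwargs": {
  "plan": [0,0,0,0,0,-0.002,0.1,0,0,0,0,0,-0.004,0.1,0,0,0,0,0,-0.005,0.1,0,0,0,0,0,-0.005,0.1]
}}

```text
clock: 11.62
position: [0.627, -0.0615, 0.1734]
ee_rot: [0.633, 0.734, 0.139, 0.202]
ft_force: [-3.9, -0.6, -7.3]
grip_width: 0.199
grasp_force: 110.1
```

```bash
python3 st.py
```

```text
force tool [ 0.7 -6.9  4.6] tq [ 2.1  -0.01 -0.46] shift from w5 (tool5) [-0.0001  0.0026  0.0063] [0.1  0.93 0.01] 11.625
```

Call:
{"fn": "play_rows", "kwargs": {
  "plan": [0,0,0,0,-0.002,0,0.1,0,0,0,0,-0.002,0.002,0.1,0,0,0,0,-0.002,0.004,0.1,0,0,0,0,-0.002,0.0055,0.1,0,0,0,0,-0.002,0.0055,0.1]
}}

```text
clock: 12.25
position: [0.629, -0.0618, 0.1691]
ee_rot: [0.632, 0.734, 0.14, 0.203]
ft_force: [-11.6, -1.4, 5.8]
grip_width: 0.204
grasp_force: 112.1
```

```bash
python3 st.py
```

```text
force tool [ -0.7  -7.7 -10.6] tq [ 2.03  0.81 -0.37] shift from w5 (tool5) [-0.0001  0.0024  0.011 ] [-0.05  0.9   0.02] 12.25
```

Call:
{"fn": "play_rows", "kwargs": {
  "plan": [0,0,0,0,-0.001,0,0.1,0,0,0,0,-0.002,0,0.1,0,0,0,0,-0.002,0,0.1]
}}

```text
clock: 12.62
position: [0.6284, -0.0618, 0.1693]
ee_rot: [0.632, 0.734, 0.141, 0.204]
ft_force: [-4.2, 0.3, 5.6]
grip_width: 0.202
grasp_force: 111.5
```

```bash
python3 st.py
```

```text
force tool [ 0.1 -1.  -7. ] tq [ 0.74  0.66 -0.05] shift from w5 (tool5) [-0.0001  0.002   0.0105] [-0.23  0.9   0.02] 12.625
```

```bash
python3 - <<'E'
from h import *
n=face();R0=Ro.from_quat(status.get_obs()["ee_rot"]);ax=-R0.inv().apply(n);C=np.array([.0784,-.0013,.016]);print(ax)
for a in range(6,61,6):
    r=Ro.from_rotvec(np.radians(a)*ax);print((a*ax).round(1),(C-r.apply(C)).round(4))
E
```

```text
[ 0.05177579 -0.00250663  0.99865559]
[ 0.3 -0.   6. ] [ 0.0003 -0.0081 -0.    ]
[ 0.6 -0.  12. ] [ 0.0014 -0.0161 -0.0001]
[ 0.9 -0.  18. ] [ 0.0034 -0.024  -0.0002]
[ 1.2 -0.1 24. ] [ 0.0062 -0.0316 -0.0004]
[ 1.6 -0.1 30. ] [ 0.0097 -0.0389 -0.0006]
[ 1.9 -0.1 36. ] [ 0.014  -0.0458 -0.0008]
[ 2.2 -0.1 41.9] [ 0.019  -0.0522 -0.0011]
[ 2.5 -0.1 47.9] [ 0.0247 -0.058  -0.0014]
[ 2.8 -0.1 53.9] [ 0.0309 -0.0632 -0.0018]
[ 3.1 -0.2 59.9] [ 0.0376 -0.0677 -0.0021]
```

Call:
{"fn": "play_rows", "kwargs": {
  "plan": [0.3,0,6,0.0003,-0.0081,0,0.1,0.6,0,12,0.0014,-0.0161,-0.0001,0.1,0.9,0,18,0.0034,-0.024,-0.0002,0.1,1.2,-0.1,24,0.0062,-0.0316,-0.0004,0.1,1.6,-0.1,30,0.0097,-0.0389,-0.0006,0.1,1.6,-0.1,30,0.0097,-0.0389,-0.0006,0.1,1.6,-0.1,30,0.0097,-0.0389,-0.0006,0.1]
}}

```text
clock: 13.5
position: [0.5926, -0.0583, 0.1502]
ee_rot: [0.803, 0.547, 0.178, 0.152]
ft_force: [-6.5, 1.6, 4.9]
grip_width: 0.2
grasp_force: 111.7
```

```bash
python3 st.py; python3 - <<'E'
from h import *
print(status.get_obs()["joint_pos"].round(2))
n=face();R0=Ro.from_quat(status.get_obs()["ee_rot"]);ax=-R0.inv().apply(n);C=np.array([.0784,-.0013,.016]);print(ax)
o=status.get_obs();print("C world",o["position"]+R0.apply(C))
for a in(6,12,18,24,30,33,36,38,40,42):
    r=Ro.from_rotvec(np.radians(a)*ax);print((a*ax).round(1),(C-r.apply(C)).round(4))
E
```

```text
force tool [-0.1 -3.7 -7.4] tq [ 1.23  0.19 -0.18] shift from w5 (tool5) [ 0.0099 -0.0375  0.01  ] [ 1.67  0.83 29.99] 13.5
[ 0.63  0.11 -0.66  2.04  0.24  0.55 -0.56]
[ 5.27862954e-02 -8.10723802e-04  9.98605503e-01]
C world [0.62521476 0.0145316  0.14476543]
[ 0.3 -0.   6. ] [ 0.0003 -0.0081 -0.    ]
[ 0.6 -0.  12. ] [ 0.0014 -0.0161 -0.0001]
[ 1. -0. 18.] [ 0.0034 -0.024  -0.0002]
[ 1.3 -0.  24. ] [ 0.0062 -0.0316 -0.0004]
[ 1.6 -0.  30. ] [ 0.0097 -0.0389 -0.0005]
[ 1.7 -0.  33. ] [ 0.0118 -0.0424 -0.0007]
[ 1.9 -0.  35.9] [ 0.014  -0.0458 -0.0008]
[ 2.  -0.  37.9] [ 0.0156 -0.048  -0.0009]
[ 2.1 -0.  39.9] [ 0.0173 -0.0501 -0.001 ]
[ 2.2 -0.  41.9] [ 0.019  -0.0522 -0.001 ]
```

Call:
{"fn": "play_rows", "kwargs": {
  "plan": [0.3,0,6,0.0003,-0.0081,0,0.1,0.6,0,12,0.0014,-0.0161,-0.0001,0.1,1,0,18,0.0034,-0.024,-0.0002,0.1,1.3,0,24,0.0062,-0.0316,-0.0004,0.1,1.6,0,30,0.0097,-0.0389,-0.0005,0.1]
}}

```text
clock: 14.12
position: [0.5636, -0.0353, 0.1348]
ee_rot: [0.92, 0.322, 0.204, 0.09]
ft_force: [-5.9, 0.2, 5.3]
grip_width: 0.197
grasp_force: 111.8
```

```bash
python3 st.py; python3 - <<'E'
from h import *
print(status.get_obs()["joint_pos"].round(2))
w=viewer.camera("wrist")
cv2.imwrite("pics/w7.png",cv2.resize(w[20:170,150:350,::-1],(800,600),interpolation=cv2.INTER_CUBIC))
E
```

```text
force tool [-2.4 -1.9 -7.3] tq [ 0.82 -0.17 -0.54] shift from w5 (tool5) [ 0.0378 -0.0663  0.0081] [ 3.48  0.82 60.13] 14.125
[ 0.57  0.07 -0.63  2.11  0.19  0.54 -1.09]
```

View pics/w7.png

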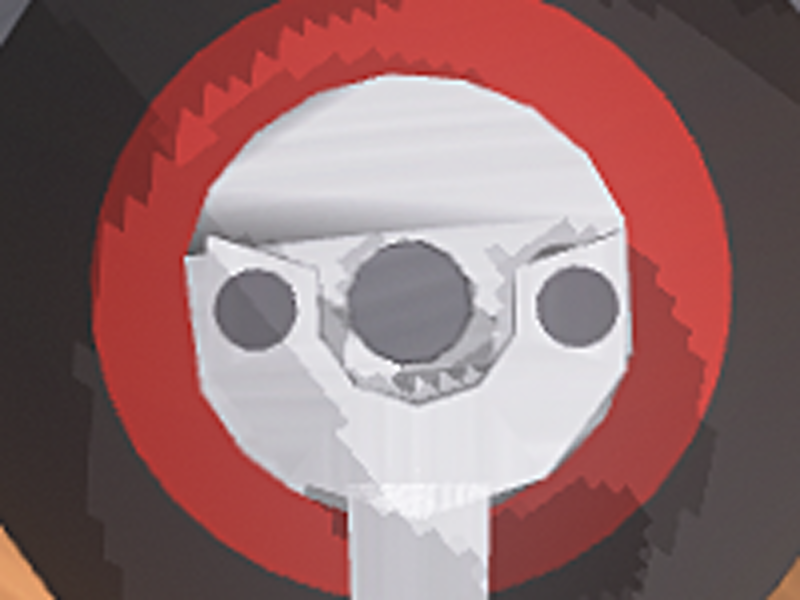

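```bash
python3 - <<'E'
from h import *
n=face();R0=Ro.from_quat(status.get_obs()["ee_rot"]);ax=-R0.inv().apply(n);C=np.array([.0784,-.0013,.016])
for a in(3,6,8,10,12,14):
    r=Ro.from_rotvec(np.radians(a)*ax);print((a*ax).round(1),(C-r.apply(C)).round(4))
E
```

```text
[ 0.2 -0.   3. ] [ 0.     -0.0041 -0.    ]
[ 0.3 -0.   6. ] [ 0.0003 -0.0081 -0.    ]
[ 0.4 -0.   8. ] [ 0.0006 -0.0108 -0.    ]
[ 0.5 -0.  10. ] [ 0.001  -0.0135 -0.0001]
[ 0.6 -0.  12. ] [ 0.0014 -0.0161 -0.0001]
[ 0.7 -0.  14. ] [ 0.002  -0.0188 -0.0001]
```

Call:
{"fn": "play_rows", "kwargs": {
  "plan": [0.2,0,3,0.0001,-0.0041,0,0.1,0.3,0,6,0.0003,-0.0081,0,0.1,0.3,0,6,0.0003,-0.0081,0,0.1]
}}

```text
clock: 14.55
position: [0.5592, -0.0287, 0.1324]
ee_rot: [0.936, 0.275, 0.208, 0.077]
ft_force: [-8.1, 0.2, 5.7]
grip_width: 0.198
grasp_force: 111.8
```

```bash
python3 st.py
```

```text
force tool [-4.1 -2.6 -8.7] tq [ 0.94 -0.44 -0.26] shift from w5 (tool5) [ 0.0451 -0.0701  0.0077] [ 3.84  0.8  65.98] 14.55
```

```bash
cat >> st.py <<'E'
Cp=np.array([.0784,-.0013,.016]);F=R0.inv().apply(o["ft_force"]-np.array([0,0,-2.1]));tq=R0.inv().apply(o["torque"])
print("moment z about spindle",(tq+np.cross(-Cp,F))[2])
E
python3 st.py
```

```text
force tool [-4.1 -2.6 -8.7] tq [ 0.94 -0.44 -0.26] shift from w5 (tool5) [ 0.0451 -0.0701  0.0077] [ 3.84  0.8  65.98] 14.55
moment z about spindle -0.09144093153027738
```

Call:
{"fn": "play_rows", "kwargs": {
  "plan": [0.2,0,3,0.0001,-0.0041,0,0.1,0.2,0,4,0.0002,-0.0054,0,0.1,0.2,0,4,0.0002,-0.0054,0,0.1]
}}

```text
clock: 14.92
position: [0.5568, -0.0245, 0.1312]
ee_rot: [0.945, 0.243, 0.21, 0.068]
ft_force: [-7.2, -1.0, 5.4]
grip_width: 0.204
grasp_force: 111.9
```

```bash
python3 st.py
```

```text
force tool [-4.2 -0.9 -8. ] tq [ 0.52 -0.67 -0.64] shift from w5 (tool5) [ 0.0497 -0.0721  0.0074] [ 4.05  0.76 69.93] 14.925
moment z about spindle -0.5999252520503056
```

Call:
{"fn": "play_rows", "kwargs": {
  "plan": [0.1,0,2,0,-0.0027,0,0.1,0.2,0,4,0.0002,-0.0054,0,0.1,0.2,0,4,0.0002,-0.0054,0,0.1]
}}

```text
clock: 15.3
position: [0.5549, -0.0206, 0.1303]
ee_rot: [0.953, 0.21, 0.212, 0.06]
ft_force: [-5.5, -5.3, 5.8]
grip_width: 0.2
grasp_force: 112.5
```

```bash
python3 st.py
```

```text
force tool [-4.6  3.9 -7.4] tq [-0.5  -0.81 -1.41] shift from w5 (tool5) [ 0.0539 -0.0735  0.007 ] [ 4.21  0.7  73.88] 15.3
moment z about spindle -1.7427067353511985
```

Call:
{"fn": "play_rows", "kwargs": {
  "plan": [0.1,0,1.5,0,-0.002,0,0.1,0.2,0,3,0.0001,-0.0041,0,0.1,0.2,0,3,0.0001,-0.0041,0,0.1]
}}

```text
clock: 15.68
position: [0.5538, -0.0179, 0.1297]
ee_rot: [0.958, 0.186, 0.213, 0.053]
ft_force: [-3.8, -9.0, 4.2]
grip_width: 0.2
grasp_force: 114.2
```

```bash
python3 st.py
```

```text
force tool [-5.   7.9 -5.2] tq [-1.64 -0.86 -2.13] shift from w5 (tool5) [ 0.0567 -0.0743  0.0067] [ 4.34  0.67 76.84] 15.675
moment z about spindle -2.7684326598289672
```

Call:
{"fn": "play_rows", "kwargs": {
  "plan": [-0.1,0,-3,0.0001,0.0041,0,0.1,-0.3,0,-6.5,0.0005,0.0088,0,0.1,-0.3,0,-6.5,0.0005,0.0088,0,0.1]
}}

```text
clock: 16.05
position: [0.5566, -0.024, 0.1309]
ee_rot: [0.946, 0.24, 0.21, 0.066]
ft_force: [-7.3, -0.2, 6.3]
grip_width: 0.196
grasp_force: 112.0
```

```bash
python3 st.py
```

```text
force tool [-3.6 -1.5 -8.8] tq [ 0.65 -0.63 -0.72] shift from w5 (tool5) [ 0.0503 -0.0723  0.0074] [ 4.15  0.82 70.36] 16.05
moment z about spindle -0.6337441164640567
```

Call:
{"fn": "play_rows", "kwargs": {
  "plan": [-0.1,0,-2.5,0.0001,0.0034,0,0.1,-0.1,0,-2.5,0,0.0034,-0.004,0.1,-0.1,0,-2.5,-0.0004,0.0034,-0.01,0.1,-0.1,0,-2.5,-0.0008,0.0034,-0.018,0.1,-0.1,0,-2.5,-0.0015,0.0034,-0.03,0.1,-0.1,0,-2.5,-0.0026,0.0034,-0.05,0.1,-0.1,0,-2.5,-0.0036,0.0034,-0.07,0.1,-0.1,0,-2.5,-0.0036,0.0034,-0.07,0.1]
}}

```text
clock: 17.05
position: [0.5246, -0.0276, 0.1942]
ee_rot: [0.941, 0.258, 0.208, 0.072]
ft_force: [0.4, 0.0, -2.2]
grip_width: 0.199
grasp_force: 110.4
```

```bash
python3 st.py; python3 - <<'E'
from h import *
o=status.get_obs();mt=viewer.camera_model("top");t=viewer.camera("top");w=viewer.camera("wrist")
mw=viewer.camera_model("wrist");n=face();c=np.array([.6205,.0148,.1525])
print(o["position"],o["joint_pos"].round(2),"nut px wrist",proj(mw,c,True),"top",proj(mt,c))
g=cv2.cvtColor(t,cv2.COLOR_RGB2GRAY)[147:167,268:290];np.set_printoptions(linewidth=200);print(g)
# spanner pins in the tool: dark pin tops
gw=cv2.cvtColor(w,cv2.COLOR_RGB2GRAY);cs=cv2.HoughCircles(gw[60:140,190:320],cv2.HOUGH_GRADIENT,1,15,param1=80,param2=12,minRadius=7,maxRadius=14)
print(None if cs is None else cs[0]+[190,60,0])
E
```

```text
force tool [-0.4 -0.4  2.1] tq [ 0.32 -0.52 -0.02] shift from w5 (tool5) [ 0.0418 -0.0716 -0.063 ] [ 3.98  0.77 68.02] 17.05
moment z about spindle -0.03233943481454234
[ 0.52460645 -0.02756455  0.19417789] [ 0.59 -0.12 -0.61  2.12 -0.05  0.68 -1.04] nut px wrist [253.88352526  83.62380714] top [278.22334642 156.96752583]
[[ 67  73  78  79  76  73  70  97 104 127 139 143 125 103  87  73  73  80  77  75  80  79]
 [ 70  73  71  68  89 120 156 183 176 171 171 167 169 170 185 141  85  63  63  62  74  81]
 [ 70  66  70  93 134 172 172 168 169 168 169 166 162 170 170 179 146 109  72  62  62  64]
 [ 68  70  92 118 144 165 169 167 164 165 165 164 165 169 172 170 170 162 109  65  65  62]
 [ 70  72 118 139 144 160 168 167 164 164 167 168 170 163 166 122 123 167 126  78  61  63]
 [ 62 105 125 144 144 144 161 165 167 165 171 156 150 167 100  35  17 102 130  94  68  67]
 [ 61 114 141 145 145 145 141 164 166 152 150 161 167 173  99  40  50 140 173 137  81  63]
 [ 82 125 144 145 143 146 141 148 137 141 135 135 161 169 145 108 139 173 178 155  89  63]
 [ 54 152 151 143 142 132 119 143 111  80  85  7
[... 513 characters left out ...]
22  78  57 145 172 174 163 162 168 145 146 158 167 160 102  82  78 126  87]
 [ 72  67  64 137 128 137 174 172 164 168 149 141 144 140 143 157 171 111  87  86 144 200]
 [ 71  72  72  99 147 152 168 170 167 172 148 143 143 143 147 146 167 145 117 128 167 177]
 [ 70  67  67  66  98 143 147 145 165 149 143 148 143 147 146 147 112 162 170 172 169 174]
 [ 66  69  67  68  64  79 118 144 161 148 147 147 147 148 110  59  39 156 171 166 171 147]
 [ 59  67  67  84  79  84  95 152 109  81 100 106  89  69  58  62  74 160 166 170 172 150]]
[[215.5         96.5          9.60000038]
 [294.5         96.5          9.60000038]
 [252.5         84.5         10.        ]
 [267.5        100.5         11.        ]]
```

```bash
python3 - <<'E'
from h import *
mt=viewer.camera_model("top");t=viewer.camera("top");n=face();c=np.array([.6212,.0140,.153])
g=255-cv2.cvtColor(t,cv2.COLOR_RGB2GRAY).astype(float)
def cen(x0,x1,y0,y1,th):
    W=np.clip(g[y0:y1,x0:x1]-th,0,None);yy,xx=np.mgrid[y0:y1,x0:x1];return (W*xx).sum()/W.sum(),(W*yy).sum()/W.sum()
h1=cen(282,286,150,155,125);h2=cen(271,275,158,162,125)
a,b=[onpl(ray(mt,*h),c,n) for h in(h1,h2)];v=b-a;cx=np.cross([0,1,0],n)
print(h1,h2,np.linalg.norm(v),"angle",np.degrees(np.arctan2(-(v@cx),v[1])))
print("cam top",-mt["R"].T@mt["t"])
s=t[155:245,315:425];hs=cv2.cvtColor(s,cv2.COLOR_RGB2HSV);k=(hs[:,:,1]<70).astype(np.uint8)
k=cv2.morphologyEx(k,cv2.MORPH_CLOSE,np.ones((5,5)))
N,l,st,ce=cv2.connectedComponentsWithStats(k);i=1+np.argmax(st[1:,4]);P=np.argwhere(l==i)[:,::-1]+[315,155]
W=np.array([onz(mt,u,v,.02)[:2] for u,v in P],np.float32);r=cv2.minAreaRect(W);print(st[i],r,cv2.boxPoints(r))
E
```

```text
(np.float64(283.3992015968064), np.float64(152.45908183632736)) (np.float64(272.6608695652174), np.float64(159.89391304347825)) 0.03485281342942943 angle 34.6325479072797
cam top [0.43043052 0.04712227 1.11402444]
[   0   13   96   77 4257] ((0.48835307359695435, -0.22070783376693726), (0.18518242239952087, 0.29387280344963074), 10.916827201843262) [[ 0.3696101  -0.09396579]
 [ 0.42526487 -0.38252044]
 [ 0.6070961  -0.34744987]
 [ 0.5514413  -0.05889523]]
```

```bash
python3 - <<'E'
from h import *
mt=viewer.camera_model("top");t=viewer.camera("top");s=t[155:245,322:425].astype(int)
k=((s[:,:,2]>=s[:,:,0]-2)).astype(np.uint8)
k=cv2.morphologyEx(cv2.morphologyEx(k,cv2.MORPH_CLOSE,np.ones((7,7))),cv2.MORPH_OPEN,np.ones((7,7)))
N,l,st,ce=cv2.connectedComponentsWithStats(k);i=1+np.argmax(st[1:,4]);P=np.argwhere(l==i)[:,::-1]+[322,155]
W=np.array([onz(mt,u,v,.02)[:2] for u,v in P],np.float32);r=cv2.minAreaRect(W);print(st[i],r)
print([onz(mt,*q,.02)[:2].round(4) for q in((328.3,183.9),(397.5,168.3),(341,232),(410.3,216))])
E
```

```text
[  10   14   77   63 3241] ((0.5108197331428528, -0.25388333201408386), (0.14730386435985565, 0.21400460600852966), 12.734140396118164)
[array([ 0.5613, -0.1373]), array([ 0.6036, -0.3459]), array([ 0.4176, -0.169 ]), array([ 0.4603, -0.375 ])]
```

```bash
python3 - <<'E'
from h import *
sx=np.array([-.2204,.9754,0]);n=np.array([0,0,1.]);ph=2.3
R=toolR(sx,n)*Ro.from_rotvec([0,-np.radians(ph),0]);o=np.array([.4911,-.2764,.0])
for z in(.2,.06):print(rel(o+[0,0,z],R))
print((R.apply([1,0,0])),)
E
```

```text
[ 2.39702e+01 -1.10632e+01 -7.12757e+01 -1.51400e-01  2.00200e-01
 -1.50000e-02]
[ 23.9702 -11.0632 -71.2757  -0.2007   0.1666   0.1116]
[-0.2202245   0.97462332 -0.04013179]
```

Call:
{"fn": "play_rows", "kwargs": {
  "plan": [0,0,0,-0.003,0,-0.05,0.1,24,-11.1,-71.3,-0.151,0.2,-0.035,0.1,24,-11.1,-71.3,-0.151,0.2,-0.035,0.1,24,-11.1,-71.3,-0.151,0.2,-0.035,0.1,24,-11.1,-71.3,-0.151,0.2,-0.015,0.1,24,-11.1,-71.3,-0.151,0.2,-0.015,0.1,24,-11.1,-71.3,-0.151,0.2,-0.015,0.1,24,-11.1,-71.3,-0.151,0.2,-0.015,0.1,24,-11.1,-71.3,-0.151,0.2,-0.015,0.1,24,-11.1,-71.3,-0.151,0.2,-0.015,0.1,24,-11.1,-71.3,-0.151,0.2,-0.015,0.1]
}}

```text
clock: 18.62
position: [0.4913, -0.2762, 0.2003]
ee_rot: [0.625, 0.78, -0.012, 0.016]
ft_force: [-0.2, -0.1, -0.9]
grip_width: 0.197
grasp_force: 110.3
```

```bash
python3 - <<'E'
from h import *
ob=status.get_obs();print(ob["position"],ob["joint_pos"].round(2),ob["ft_force"])
w=viewer.camera("wrist");mw=viewer.camera_model("wrist");np.savez("w8.npz",w=w,**mw)
# tray seen in wrist: predicted inner corners vs edges; red grip direction
sx=np.array([-.2204,.9754,0]);n=np.array([0,0,1.]);o=np.array([.4911,-.2764,0]);ph=2.3
R=toolR(sx,n)*Ro.from_rotvec([0,-np.radians(ph),0])
for z in(.05,.027,.024):print(rel(o+[0,0,z],R))
ty=np.array([.9754,.2204,0]);tx=np.array([.2204,-.9754,0]);c=np.array([.511,-.255,.02])
for a,b in((-1,-1),(1,-1),(-1,1),(1,1)):print(a,b,proj(mw,c+a*.1075*tx+b*.075*ty,True).round())
g=w.astype(int);k=((g[:,:,2]>=g[:,:,0]-2)&(g.sum(2)>150)).astype(np.uint8)
k=cv2.morphologyEx(k,cv2.MORPH_OPEN,np.ones((5,5)))
for r in(150,170,190,200):
    x=np.flatnonzero(k[r]);print(r,[ (s[0],s[-1]) for s in np.split(x,np.flatnonzero(np.diff(x)>1)+1) if len(s)])
E
```

```text
[ 0.49131565 -0.27618004  0.20031582] [ 0.63  0.22 -0.24  1.7   0.09  1.2   0.58] [-0.19730132 -0.12233087 -0.94103952]
[ 0.0106  0.0214 -0.1101  0.006  -0.0002  0.1504]
[ 0.0106  0.0214 -0.1101  0.007  -0.0002  0.1734]
[ 0.0106  0.0214 -0.1101  0.0071 -0.0002  0.1764]
-1 -1 [205.  41.]
1 -1 [214. 232.]
-1 1 [352.  44.]
1 1 [338. 231.]
150 [(np.int64(213), np.int64(345)), (np.int64(427), np.int64(439))]
170 [(np.int64(214), np.int64(343))]
190 [(np.int64(215), np.int64(340))]
200 [(np.int64(216), np.int64(334))]
```

Call:
{"fn": "play_rows", "kwargs": {
  "plan": [0,0,0,0.002,0,0.05,0.1,0,0,0,0.004,0,0.1,0.1,0,0,0,0.006,0,0.145,0.1,0,0,0,0.0067,0,0.165,0.1,0,0,0,0.007,0,0.172,0.1,0,0,0,0.007,0,0.172,0.1]
}}

```text
clock: 19.42
position: [0.4917, -0.2763, 0.0292]
ee_rot: [0.624, 0.781, -0.013, 0.016]
ft_force: [0.6, 0.4, -2.0]
grip_width: 0.199
grasp_force: 110.3
```

Call:
{"fn": "play_rows", "kwargs": {
  "plan": [0,0,0,0,0,0.001,0.1,0,0,0,0,0,0.002,0.1,0,0,0,0.0001,0,0.003,0.1,0,0,0,0.0001,0,0.003,0.1]
}}

```text
clock: 19.92
position: [0.4916, -0.276, 0.0259]
ee_rot: [0.624, 0.781, -0.013, 0.016]
ft_force: [0.4, -0.4, -2.6]
grip_width: 0.2
grasp_force: 110.3
```

Call:
{"fn": "play_rows", "kwargs": {
  "plan": [0,0,0,0,0,0.001,0.1,0,0,0,0,0,0.002,0.1,0,0,0,0,0,0.002,0.1]
}}

```text
clock: 20.3
position: [0.4916, -0.2761, 0.0238]
ee_rot: [0.624, 0.781, -0.013, 0.016]
ft_force: [0.2, 0.0, -1.4]
grip_width: 0.201
grasp_force: 110.6
```

Call:
{"fn": "play_rows", "kwargs": {
  "plan": [0,0,0,0,0,0.001,0.1,0,0,0,0,0,0.001,0.1]
}}

```text
clock: 20.55
position: [0.4916, -0.2761, 0.0238]
ee_rot: [0.624, 0.781, -0.013, 0.016]
ft_force: [-5.6, 2.8, 10.8]
grip_width: 0.197
grasp_force: 112.3
```

Call:
{"fn": "play_rows", "kwargs": {
  "plan": [0,0,0,0,0,-0.0005,0.1,0,0,0,0,0,-0.0005,0.1,0,0,0,0,0,-0.0005,0.3,0,0,0,0,0,-0.0005,0.45,0,0,0,0,0,-0.0005,0.45,0,0,0,0,0,-0.0005,0.45],
  "squeeze": 20
}}

```text
clock: 21.3
position: [0.4916, -0.2761, 0.0232]
ee_rot: [0.624, 0.781, -0.013, 0.016]
ft_force: [0.3, -0.1, -0.3]
grip_width: 0.449
grasp_force: 0.0
```

Call:
{"fn": "play_rows", "kwargs": {
  "plan": [0,0,0,0,0,-0.01,0.45,0,0,0,0,0,-0.03,0.45,0,0,0,0,0,-0.07,0.45,0,0,0,0,0,-0.12,0.45,0,0,0,0,0,-0.17,0.45,0,0,0,0,0,-0.17,0.45,0,0,0,0,0,-0.17,0.45]
}}

```text
clock: 22.18
position: [0.4899, -0.2693, 0.1933]
ee_rot: [0.624, 0.781, -0.013, 0.016]
ft_force: [0.9, -0.0, -0.1]
grip_width: 0.451
grasp_force: 0.0
```

```bash
python3 - <<'E'
from h import *
ob=status.get_obs();print(ob["position"],ob["ft_force"],ob["grip_width"])
mw=viewer.camera_model("wrist");w=viewer.camera("wrist")
h=cv2.cvtColor(w,cv2.COLOR_RGB2HSV);k=cv2.inRange(h,(0,190,90),(5,255,255))|cv2.inRange(h,(174,190,90),(180,255,255))
n,l,st,c=cv2.connectedComponentsWithStats(k)
for i in range(1,n):
    if st[i][4]>150:
        P=np.argwhere(l==i)[:,::-1];W=np.array([onz(mw,u,v,.022,True)[:2] for u,v in P],np.float32);print(st[i],cv2.minAreaRect(W))
gw=cv2.cvtColor(w,cv2.COLOR_RGB2GRAY);cs=cv2.HoughCircles(gw[40:130,180:330],cv2.HOUGH_GRADIENT,1,15,param1=80,param2=10,minRadius=3,maxRadius=8)
for x,y,r in ([] if cs is None else cs[0]+[180,40,0]): print(x,y,r,onz(mw,x,y,.017,True).round(4))
t=viewer.camera("top");mt=viewer.camera_model("top");h=cv2.cvtColor(t,cv2.COLOR_RGB2HSV)
k=cv2.inRange(h,(22,180,120),(32,255,255));print("bottle",np.argwhere(k)[:,::-1].mean(0))
k=cv2.inRange(h,(0,190,100),(5,255,255))|cv2.inRange(h,(174,190,100),(180,255,255));n,l,st,c=cv2.connectedComponentsWithStats(k);print([ (c[i].round(1),st[i][4]) for i in range(1,n) if st[i][4]>30])
E
```

```text
[ 0.48987356 -0.269263    0.19328617] [ 0.87198431 -0.02606403 -0.06777445] 0.4510927415801938
[ 451  131   38   52 1010] ((0.7532037496566772, -0.2038482129573822), (0.06613725423812866, 0.05710439756512642), 68.99459075927734)
326.5 79.5 6.900000095367432 [ 0.5401 -0.1714  0.017 ]
238.5 90.5 4.599999904632568 [ 0.4566 -0.2037  0.017 ]
273.5 90.5 3.799999952316284 [ 0.4907 -0.1959  0.017 ]
bottle [270.74100719 229.51798561]
[(array([350.8, 133. ]), np.int32(290)), (array([277.2, 154.5]), np.int32(217)), (array([381.9, 204.5]), np.int32(133)), (array([271.2, 229.3]), np.int32(44))]
```

```bash
python3 -c "
from workcell import manip;print(manip.hand_in())"
```

```text
the job is handed in; nothing more can be done
None
```

The nut is tightened to its stop and the spanner lies pins down in the long compartment of the grey tray, handed in at about 22 s. The bottle and jar still measured in place at the end; I did not re-measure the guard, the oilstone or the spare wheel.

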